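# Open the filter well of the microscope lamp unit

## Robot

A 6-joint arm with a two-finger parallel gripper is mounted at the origin on the work surface. World frame = base frame: x ahead of the robot, y to its left, z up, the work surface at z = 0. Lengths are in mm, angles in rad, forces in N, time in s.
With the tool pointing down it reaches from about 225 to 725 mm from the base axis. Payload 3.1 kg.
Tool frame: the origin (TCP) lies midway between the tips of the shut fingers; the grasp point (between the pads) lies env.grasp_offset behind it (env.grasp_offset is the distance from the TCP to the grasp point, in mm); y points along the fingers, z is the direction in which the jaws open and shut, and the axes are right-handed (so a half turn about y gives the same grasp; the last joint's range is limited). The gripper opens to 85 mm and grips with 20 to 120 N. Pads are 22 mm wide; open, the fingers measure 114 mm over their backs; the gripper's body (76 mm by 85 mm) begins 54 mm behind the grasp point. The pads swing forward as they close: fully open they stand 13 mm farther back than shut.
Start: joints at [1.166, 0.048, 0.099, 1.622, 0, 1.443], TCP at [143.479, 505.006, 231.312] pointing down, gripper open.
Joint ranges: [-2.91, 2.91], [-0.99, 1.94], [-1.21, 1.42], [-2.12, 2.29], [-1.49, 1.47], [-3.14, 3.14]. Speed limits (rad/s): [2.79, 2.79, 3.14, 3.14, 3.14, 3.14].

## Interface

Orientations are given as [roll, pitch, yaw] about the fixed x, y, z axes, in that order (R = Rz(yaw) Ry(pitch) Rx(roll)).
In Python, from plant import env gives the robot as it stands.
- The arm moves only by the tool move_arm, never from a script. Its argument "motion" is a list of rows, each a list of 3 entries, a list of its own where there are three numbers: the turn, a rotation vector about the tool's x, y, z in units of 45 degrees (1.0 is 45 degrees), then the shift along the tool's x, y, z in units of 0.4 m (1.0 is 0.4 m), then the opening in per cent of the stroke, from 0 (shut) to 100 (fully open). In form: [[[wx, wy, wz], [tx, ty, tz], fingers], ...]. A call has 1 to 20 rows; each row is the pose to reach, as a shift and turn from the pose commanded when the call began, along the tool's axes at that moment; what a row does not reach only later rows make up. A row lasts 1/10 s, in which the tool goes at most 50 mm and 8.59 degrees, less where a joint would pass 70% of its speed; a pose out of reach is approached as far as the arm can. A call with a number of a shift or a turn outside -1 to 1 is refused whole. A call with a gripper value outside its range is refused whole. The fingers move at their own pace and stop on an object; "force" is the grip in N (left out, the last holds). Time passes only in rows, so rows that repeat a pose let the fingers close. It gives the time, the measured TCP pose, the force and the opening at its end, in the units of the state.
- env.read_state(): the state, without advancing time (a new reading comes with each control period).
- env.capture(name): name is "side" or "top" or "wrist"; returns the picture (420x560x3 uint8, red, green, blue); there is no depth.
- env.get_calibration(name): a dict with "fovy" (degrees; the focal length in pixels is half the picture's height over the tangent of half this angle, whatever the lens; pixels are square), "cx", "cy" (the principal point, pixels), "dist" ([k1, k2, p1, p2, k3] as OpenCV has them; the pictures are not rectified), "world_from_camera" (4x4, takes a point from camera to world coordinates). Camera axes: x right, y up, looking along -z (the intrinsics and any distortion apply to the point x, -y, -z); pixel columns grow to the right and rows downward; lengths in mm; the calibration is good to about 2 mm. A picture is of the moment at which its call begins: read the wrist's pose just before it. get_calibration takes no time and is no camera call; for the wrist camera it gives the pose at the moment of the call.
- env.close_job(): hands the job in, once; it reports no verdict.
Trained networks look in the newest picture that a camera, given by its name, has taken for a name from the list of things; names that differ only in an ending like _2 or _b are one class to them, and where a whole thing is asked for, a point or a joint stands for the part that bears it (a point fixed in the world has none). Each returns a list of dicts, best first, with "score" (0 to 1); they miss things now and then, are a little off and sometimes report something else, mostly with a low value. They report only what shows in the picture. A call takes as long as a camera call. They do not tell look-alikes from the thing itself.
- env.recognise(camera, name): "rect" ([centre column, centre row, width, height] as shares, 0 to 1, of the picture: columns of its width, rows of its height, round what is visible of it).
The state is a dict: "time_s": time; "q": joint angles; "qvel": joint speeds; "tau": joint torques, N m; "tcp_pos": TCP position; "tcp_rot": TCP orientation; "force": force on the tool from outside, world axes, zero at the start; "ft_torque": the same for the moment, N m; "grip_width": opening from 0.0 (shut) to 1.0 (fully open).
Only numpy, scipy, OpenCV 4.12 (cv2) and the standard library are available. Lean on these libraries where they do the work, as an engineer would, in place of code of your own. Each camera call takes 0.05 s, during which the arm holds its last target.

## Task

The grey filter lid of the white lamp unit is kept on its seat by the grey snap tab standing in its way. Press the tab all the way down into the deck, where it stays, then push the lid by its ridge along the deck and over the tab until the filter well is completely uncovered, and leave it lying flat on the deck. Only press and push: do not lift or tip the lid, and do not disturb the other things on the bench.

Things in the scene. Friction and masses are not known exactly. Their poses are not given: they have to be found in the camera images.
- lamp_unit: Fixed white casing 290 x 130 mm (x, y). Origin on the bench, z up; x points from the raised front block (x -160 to -77 mm, 62 mm high) along the deck to the end stop. The flat deck is 50 mm above the bench, a channel 100 mm wide (y) between side rims 12 mm high. Stands in varying places and directions, on either side of the bench.
- well (a point): Centre of the filter well at deck level: an opening in the deck 60 mm long (lamp unit x -60 to 0 mm) and 70 mm wide (y -35 to +35 mm), covered by the lid at first.
- end_stop (a point): Inner face of the end stop at deck level, at lamp unit x +115 mm, y 0. The stop rises 12 mm above the deck and keeps the lid's far edge from going farther.
- filter_lid: Loose grey lid, 90 mm (x) by 97 mm (y), 0.12 kg, axes parallel to the lamp unit's, origin under its centre. Seated: origin at x about -31, z 50 mm of the lamp unit. It slides along +x between the rims, to x = +70 mm at the end stop; the well is wholly uncovered from x = +45 mm. Its top is 10 mm above the deck; its side runners leave a 4 mm gap under its middle.
- lid_ridge (a point): Where to push, towards lamp unit +x: middle of the face, looking to the front block, of the ridge across the lid's top. 18 mm above the lid's underside, 8 mm above the lid's top, 8 mm below the ridge's top. The ridge is 8 mm thick (x, lid x +11 to +19 mm), 60 mm wide (y), 16 mm high.
- tab_top (a point): The point to press on the flat top of the snap tab, 26 mm from the tab's edge that blocks the lid. The tab is a grey ribbed pad 46 mm (x) by 34 mm (y) in the deck at lamp unit x +19 to +65 mm, y 0; up, its top is 14 mm above the deck. The point moves with the tab.
- snap_tab (a joint): How far the tab is pressed down, m: 0 (up) to 0.013 (home, its top 1 mm above the deck). It starts at 0 to 0.003, resists with about 6 N of friction plus a little damping, and stays where it is left. From about 0.011 the lid passes over it.
- slide_box: Bystander: fixed flat slide box, blue with grey top, 192 x 117 mm, 35 mm high; origin under its centre; it stands on the other side of the bench from the lamp unit.
- objective: Bystander: steel objective lens, 26 mm across, 43 mm tall, standing on the raised front block of the lamp unit; origin at its foot.
- eyepiece: Bystander: black eyepiece, 32 mm across, 42 mm tall, standing on the slide box; origin at its foot.
- oil_bottle: Bystander: amber dropper bottle, 30 mm across, 70 mm tall, standing on the bench just beyond the lamp unit's far end; origin at its foot.
- petri_dish: Bystander: clear round dish with lid, 94 mm across, 16 mm high, on the bench; origin under its centre.
- beaker: Bystander: glass beaker, 68 mm across, 90 mm tall, on the bench; origin under its centre.
- slide_rack: Bystander: white rack of glass slides, 100 x 40 mm, 50 mm high, on the bench; origin under its centre.
Things that resemble listed ones, but are neither listed nor needed, are in the scene too. Leave any pink or turquoise look-alike of the filter_lid alone.

How it is judged (in metres and radians):
On the way, in this order (a step that is already met when the one before it is completed fails the run):
1. the snap tab is pressed home while the lid is still on its seat (value of joint snap_tab above 0.0105 m and x of filter_lid in the frame of lamp_unit below -0.022 m), for 0.2 s.
2. the lid is pushed clear of the filter well (x of filter_lid in the frame of lamp_unit above 0.044 m), for 0.2 s.
At the end, for the whole second after the job is handed in: The lid lies flat (within 0.06 rad) and still on the deck between the rims, its origin at 44 to 75 mm along the lamp unit's x, so the well is wholly uncovered; the tab is still down (over 9.5 mm) (x of filter_lid in the frame of lamp_unit between 0.044 and 0.075 m and y of filter_lid in the frame of lamp_unit between -0.006 and 0.006 m and z of filter_lid in the frame of lamp_unit between 0.047 and 0.054 m and angle between filter_lid's own z axis and vertical below 0.06 rad and value of joint snap_tab above 0.0095 m and linear speed of filter_lid below 0.01 m/s); the robot touches nothing.
It fails at once if the lid is lifted (over 8 mm) or tipped (over 0.15 rad) (z of filter_lid in the frame of lamp_unit above 0.058 m or angle between filter_lid's own z axis and vertical above 0.15 rad).
It fails at once if a bystander is moved more than 20 mm or knocked over (distance of any of objective, eyepiece, oil_bottle, petri_dish, beaker, slide_rack from where it was at the start of the episode above 0.02 m or angle between any of objective, eyepiece, oil_bottle, petri_dish, beaker, slide_rack's own z axis and vertical above 0.5 rad).
It also fails if it takes over 38 s, if anything falls off the work surface, if the arm or the gripper's body presses on something with over 40 N, if the wrist force passes 120 N, or if a joint passes its speed limit or range.

## Working session

There is one attempt and no reset: what is moved stays moved. The work goes in short steps, Python scripts to look and compute and a tool call to move; the robot and the scene stay as the last step left them, time stands still between calls to the robot, and variables do not carry over. Pictures are saved under pics/ and viewed, and the job is handed in when it is done.

Besides the shell and the picture viewer there is one more tool, called after "Emit:" in YAML: its name, and indented under it one key for each argument. move_arm: Moves the arm, as the interface text tells. Shifts and turns lie within -1 to 1; 1 stands for 0.4 m of shift or 45 degrees of turn. Its arguments: {"type":"object","properties":{"motion":{"type":"array","items":{"type":"array"}},"force":{"type":"number"}},"required":["motion"]}

```bash
ls; mkdir -p pics; python3 - <<'E'
from plant import env
import cv2
s=env.read_state(); print(s['time_s'],s['tcp_pos'],s['tcp_rot'],s['force'],s['grip_width'],env.grasp_offset)
for n in ['top','side']:
    im=env.capture(n); cv2.imwrite(f'pics/{n}0.png',im[:,:,::-1])
    print(n,env.get_calibration(n))
    for k in ['lamp_unit','filter_lid','snap_tab','objective','oil_bottle','slide_box','lid_ridge']:
        print(k,[(round(d['score'],2),[round(a*b) for a,b in zip(d['rect'],[560,420,560,420])]) for d in env.recognise(n,k)][:4])
print(env.read_state()['time_s'])
E
```

```text
pics
0.0 [143.23513607 504.46028374 230.11539334] [-1.57311764e+00  3.07281804e-04 -2.76788392e-01] [-0.05462544  0.52482641  0.3320509 ] 1.0007295378717995 18.700000000000003
top {'fovy': 42.689348849303165, 'cx': 275.5917219388485, 'cy': 206.59675948479517, 'dist': array([0.04369738, 0.        , 0.        , 0.        , 0.        ]), 'world_from_camera': array([[ 1.43794575e-03,  9.82663747e-01, -1.85391187e-01,
         2.07608128e+02],
       [-9.99912882e-01, -1.01962310e-03, -1.31601031e-02,
        -2.90235248e+01],
       [-1.31209854e-02,  1.85393959e-01,  9.82576674e-01,
         1.69773123e+03],
       [ 0.00000000e+00,  0.00000000e+00,  0.00000000e+00,
         1.00000000e+00]])}
lamp_unit [(0.67, [337, 199, 44, 97])]
filter_lid [(0.85, [404, 219, 40, 42]), (0.59, [338, 202, 30, 29]), (0.59, [272, 206, 41, 33]), (0.59, [133, 248, 28, 30])]
snap_tab [(0.64, [335, 179, 9, 20])]
objective [(0.52, [339, 232, 9, 6])]
oil_bottle [(0.17, [335, 178, 6, 17])]
slide_box [(0.91, [210, 207, 46, 65]), (0.36, [335, 177, 11, 16])]
lid_ridge [(0.96, [403, 217, 36, 35]), (0.88, [275, 203, 
[... 392 characters left out ...]
1,
        -7.39907748e+02],
       [-1.68300029e-02,  7.43363957e-01,  6.68675391e-01,
         8.53759136e+02],
       [ 0.00000000e+00,  0.00000000e+00,  0.00000000e+00,
         1.00000000e+00]])}
lamp_unit [(0.74, [316, 261, 129, 96])]
filter_lid [(0.9, [314, 253, 54, 40]), (0.83, [268, 221, 48, 32]), (0.64, [353, 340, 44, 38])]
snap_tab [(0.74, [334, 243, 23, 16]), (0.7, [415, 310, 28, 46])]
objective [(0.65, [280, 265, 13, 9]), (0.46, [309, 252, 47, 38]), (0.18, [382, 227, 14, 18])]
oil_bottle [(0.71, [383, 227, 15, 23])]
slide_box [(0.56, [234, 180, 74, 46]), (0.3, [316, 261, 128, 93])]
lid_ridge [(0.93, [353, 339, 47, 39]), (0.61, [269, 220, 39, 30]), (0.57, [309, 252, 46, 39])]
0.8
```

```bash
python3 - <<'E'
import cv2
a=cv2.imread('pics/top0.png');b=cv2.imread('pics/side0.png')
cv2.imwrite('pics/t1.png',cv2.resize(a[130:290,100:450],None,fx=2.28,fy=2.28,interpolation=2))
cv2.imwrite('pics/t2.png',cv2.resize(a[140:260,290:390],None,fx=5,fy=5,interpolation=2))
cv2.imwrite('pics/s2.png',cv2.resize(b[200:320,240:400],None,fx=5,fy=5,interpolation=2))
E
```

```text
(no output)
```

View pics/t1.png

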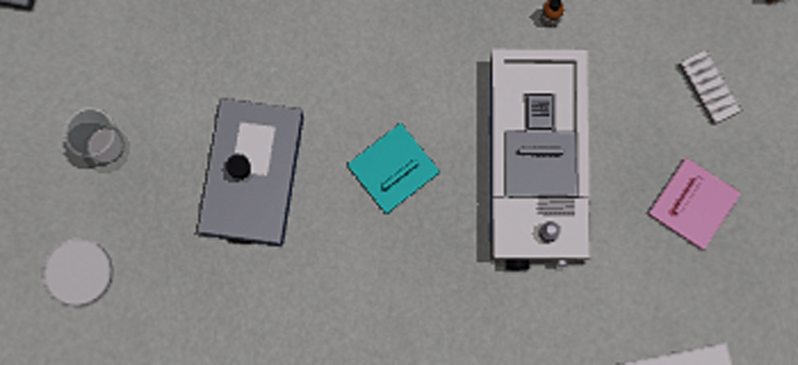

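View pics/t2.png

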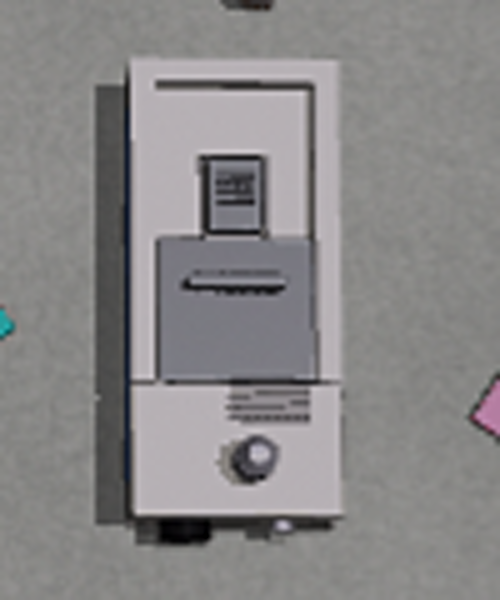

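View pics/s2.png

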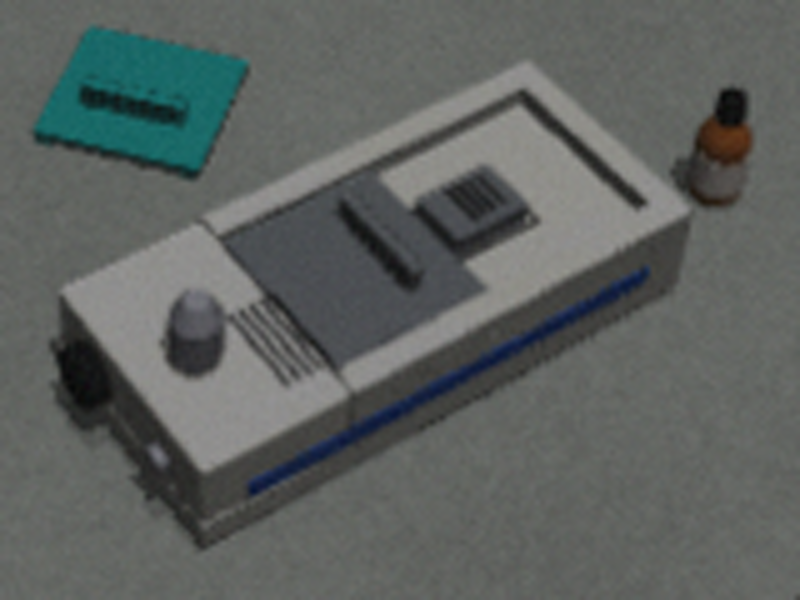

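View pics/side0.png

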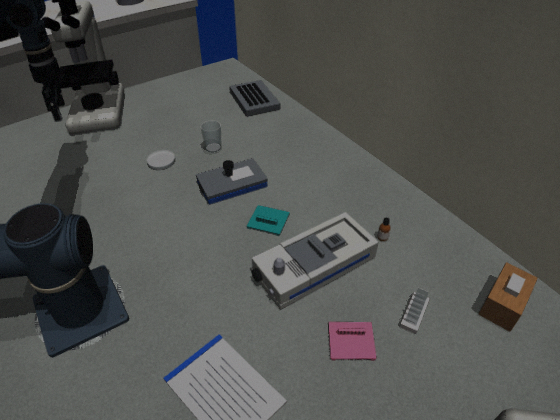

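The candidates in the top image are the grey lid on the white unit (337,202), the turquoise plate (272,204), the pink plate (404,219) and the slide box (210,207). By the description it is the grey one, and the crop confirms it: ridge, with the ribbed tab just beyond it at about (337,179). Next I fit the lamp pose.

```bash
cat > h.py <<'E'
import numpy as np, cv2
from scipy.optimize import least_squares
def proj(c,P):
    M=np.linalg.inv(c['world_from_camera']); f=210/np.tan(np.radians(c['fovy']/2))
    K=np.array([[f,0,c['cx']],[0,f,c['cy']],[0,0,1.]])
    p=np.atleast_2d(P)@M[:3,:3].T+M[:3,3]; p=p*[1,-1,-1]
    return cv2.projectPoints(p.astype(float),np.zeros(3),np.zeros(3),K,np.array(c['dist']))[0][:,0]
def lampw(q,P):
    P=np.atleast_2d(P).astype(float); c,s=np.cos(q[2]),np.sin(q[2])
    return P@np.array([[c,-s,0],[s,c,0],[0,0,1]]).T+[q[0],q[1],0]
E
python3 - <<'E'
from h import *
from plant import env
ct,cs=env.get_calibration('top'),env.get_calibration('side')
T=[((130,60),(130,65,62)),((340,60),(130,-65,62)),((342,515),(-160,-65,62)),((133,515),(-160,65,62)),((130,381),(-77,65,62)),((340,382),(-77,-65,62)),((157,238),(14,48.5,60)),((316,238),(14,-48.5,60)),((203,157),(65,17,64)),((266,157),(65,-17,64))]
S=[((528,62),(130,65,62)),((690,213),(130,-65,62)),((62,292),(-160,65,62)),((205,470),(-160,-65,62)),((485,290),(14,-48.5,60)),((352,390),(-77,-65,62)),((205,222),(-77,65,62))]
def pr(L,o): return (np.array([l[0] for l in L])+.5)/5-.5+o, np.array([l[1] for l in L])
tp,tP=pr(T,[290,140]); sp,sP=pr(S,[240,200])
def r(q,w=3):
    a=(proj(ct,lampw(q,tP))-tp).ravel(); b=(proj(cs,lampw(q,sP))-sp).ravel()
    return np.concatenate([a,b]) if w==3 else (a if w==1 else b)
for w in (1,2,3):
    o=least_squares(r,[300,-200,0],args=(w,)); print(w,o.x,np.abs(o.fun).max()); 
print(o.fun.reshape(-1,2).round(1))
for n,p in dict(ridge=(-20,0,68),tab=(45,0,64),stop=(115,0,50)).items(): print(n,lampw(o.x,p),proj(ct,lampw(o.x,p)))
E
```

```text
1 [ 5.63676907e+02 -1.96956425e+02 -1.21789023e-02] 0.9620563746069593
2 [ 5.63371006e+02 -1.98847636e+02 -1.07280271e-02] 1.2299247273425635
3 [ 5.63662017e+02 -1.97794343e+02 -1.06142714e-02] 1.3488481971999704
[[ 0.4 -0.5]
 [-0.3 -0.3]
 [ 0.8  0.4]
 [-0.1 -0.1]
 [ 0.5 -0. ]
 [ 0.8  0.2]
 [ 0.3 -0.1]
 [-0.3  0.2]
 [ 1.2  0. ]
 [-0.5  0.1]
 [-0.2 -0.6]
 [ 0.5 -0.8]
 [-1.3 -1.2]
 [-0.5  0.6]
 [ 0.7 -0.3]
 [ 0.6  0.4]
 [-0.9 -1.1]]
ridge [[ 543.66314381 -197.58206203   68.        ]] [[337.21594026 197.45118637]]
tab [[ 608.65948231 -198.27197672   64.        ]] [[336.90392698 177.29868167]]
stop [[ 678.65553915 -199.01496176   50.        ]] [[336.28070933 156.86001151]]
```

The top and side fits agree within 2 mm: lamp at (563.7, -197.8), yaw -0.6°. Tab and ridge reproject onto the right pixels.

```bash
cat >> h.py <<'E'
from scipy.spatial.transform import Rotation as R
LAMP=[563.66,-197.8,-0.0106]
def plan(s,target,yaw=None):
    Rm=R.from_euler('xyz',s['tcp_rot']).as_matrix()
    d=Rm.T@(np.array(target)-s['tcp_pos']); print('shift units',(d/400).round(4))
    if yaw is not None:
        w=(R.from_matrix(Rm).inv()*R.from_euler('xyz',[-np.pi/2,0,yaw])).as_rotvec(degrees=True)/45; print('turn',w.round(4))
E
python3 - <<'E'
from h import *
from plant import env
s=env.read_state(); plan(s,(430,150,230),-0.0106); plan(s,(608.7,-198.3,120))
E
```

```text
shift units [ 0.9316  0.0033 -0.658 ]
turn [-1.00e-04 -3.39e-01  0.00e+00]
shift units [ 1.5993  0.2782 -1.3735]
```

Emit:
move_arm:
  motion:
    - [[0, -0.339, 0], [0.93, 0, -0.66], 0]
    - [[0, -0.339, 0], [0.93, 0, -0.66], 0]
    - [[0, -0.339, 0], [0.93, 0, -0.66], 0]
    - [[0, -0.339, 0], [0.93, 0, -0.66], 0]
    - [[0, -0.339, 0], [0.93, 0, -0.66], 0]
    - [[0, -0.339, 0], [0.93, 0, -0.66], 0]
    - [[0, -0.339, 0], [0.93, 0, -0.66], 0]
    - [[0, -0.339, 0], [0.93, 0, -0.66], 0]
    - [[0, -0.339, 0], [0.93, 0, -0.66], 0]
    - [[0, -0.339, 0], [0.93, 0, -0.66], 0]
    - [[0, -0.339, 0], [0.93, 0, -0.66], 0]

```text
time_s: 1.9
tcp_pos: [429.9, 148.0, 231.1]
tcp_rot: [-1.571, 0.001, -0.015]
force: [-0.0, 0.2, -0.3]
grip_width: 0.002
```

```bash
python3 - <<'E'
from h import *
from plant import env
s=env.read_state(); print(s['tcp_pos'],s['tcp_rot'],s['q']); plan(s,(608.7,-198.3,180),-0.0106)
E
```

```text
[429.85758275 148.04019008 231.07316245] [-1.57068048e+00  6.99563144e-04 -1.45432956e-02] [ 1.83808095e-01 -1.33922975e-01 -7.71621897e-02  1.62822013e+00
  2.51424121e-04  1.98351348e-01]
shift units [ 0.4597  0.1273 -0.8593]
turn [-0.0001 -0.005  -0.0009]
```

Emit:
move_arm:
  motion:
    - [[0, -0.005, 0], [0.46, 0.13, -0.86], 0]
    - [[0, -0.005, 0], [0.46, 0.13, -0.86], 0]
    - [[0, -0.005, 0], [0.46, 0.13, -0.86], 0]
    - [[0, -0.005, 0], [0.46, 0.13, -0.86], 0]
    - [[0, -0.005, 0], [0.46, 0.13, -0.86], 0]
    - [[0, -0.005, 0], [0.46, 0.13, -0.86], 0]
    - [[0, -0.005, 0], [0.46, 0.13, -0.86], 0]
    - [[0, -0.005, 0], [0.46, 0.13, -0.86], 0]
    - [[0, -0.005, 0], [0.46, 0.13, -0.86], 0]
    - [[0, -0.005, 0], [0.46, 0.13, -0.86], 0]
    - [[0, -0.005, 0], [0.46, 0.13, -0.86], 0]

```text
time_s: 3.0
tcp_pos: [609.6, -194.0, 180.0]
tcp_rot: [-1.57, -0.0, -0.004]
force: [0.8, -0.3, -0.2]
grip_width: -0.003
```

```bash
python3 - <<'E'
from h import *
from plant import env
s=env.read_state(); print(s['tcp_pos'],s['tcp_rot'],s['q'])
c=env.get_calibration('wrist'); im=env.capture('wrist')[:,:,::-1].copy(); cv2.imwrite('pics/w0.png',im)
for P in [(-77,-50,62),(-77,50,62),(14,48.5,60),(14,-48.5,60),(65,17,64),(65,-17,64),(45,0,64),(-20,0,68),(-20,30,68),(-20,-30,68),(115,50,50),(115,-50,50)]:
    u=proj(c,lampw(LAMP,P))[0]; print(P,u.round())
    if abs(u).max()<900: cv2.circle(im,tuple(int(v) for v in u),3,(0,0,255),1)
cv2.imwrite('pics/w1.png',im); plan(s,(608.7,-198.3,70),-0.0106)
E
```

```text
[ 609.59299664 -194.0192619   180.01257134] [-1.56997755e+00 -1.74587299e-04 -4.04787523e-03] [-4.13313527e-01  3.47523965e-01  3.42018517e-01  1.56545653e+00
  8.20629837e-04 -4.09265791e-01]
(-77, -50, 62) [198.  12.]
(-77, 50, 62) [355.  13.]
(14, 48.5, 60) [346. 155.]
(14, -48.5, 60) [207. 155.]
(65, 17, 64) [300. 227.]
(65, -17, 64) [253. 226.]
(45, 0, 64) [276. 199.]
(-20, 0, 68) [276. 105.]
(-20, 30, 68) [322. 105.]
(-20, -30, 68) [231. 104.]
(115, 50, 50) [340. 281.]
(115, -50, 50) [214. 281.]
shift units [-0.0022  0.275  -0.0109]
turn [-0.001   0.0083  0.0002]
```

View pics/w1.png

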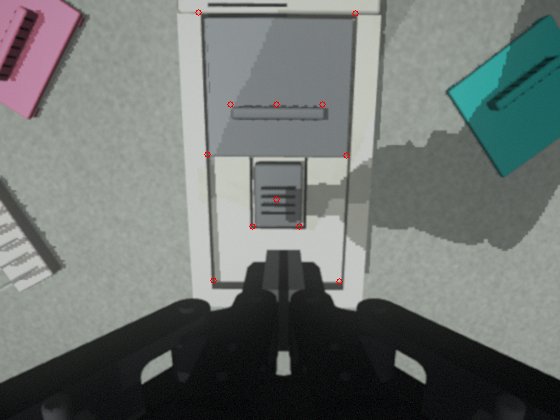

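The grey lid has edge columns of about 205–354 and its ridge near (279,113). The grey ribbed tab is centred at (278,195). The prediction is within about 2 mm (lamp y nearer -197), so I go down onto the tab.

Emit:
move_arm:
  motion:
    - [[0, 0.008, 0], [-0.002, 0.1, -0.009], 0]
    - [[0, 0.008, 0], [-0.002, 0.2, -0.009], 0]
    - [[0, 0.008, 0], [-0.002, 0.27, -0.009], 0]
    - [[0, 0.008, 0], [-0.002, 0.27, -0.009], 0]
    - [[0, 0.008, 0], [-0.002, 0.28, -0.009], 0]
    - [[0, 0.008, 0], [-0.002, 0.29, -0.009], 0]
    - [[0, 0.008, 0], [-0.002, 0.3, -0.009], 0]
    - [[0, 0.008, 0], [-0.002, 0.31, -0.009], 0]

```text
time_s: 3.85
tcp_pos: [610.7, -200.6, 58.6]
tcp_rot: [-1.572, -0.005, -0.013]
force: [-1.3, 1.6, 6.9]
grip_width: -0.002
```

Emit:
move_arm:
  motion:
    - [[0, 0, 0], [0, 0.004, 0.005], 0]
    - [[0, 0, 0], [0, 0.008, 0.005], 0]
    - [[0, 0, 0], [0, 0.012, 0.005], 0]
    - [[0, 0, 0], [0, 0.016, 0.005], 0]
    - [[0, 0, 0], [0, 0.02, 0.005], 0]
    - [[0, 0, 0], [0, 0.02, 0.005], 0]

```text
time_s: 4.45
tcp_pos: [610.7, -200.4, 51.0]
tcp_rot: [-1.575, -0.005, -0.014]
force: [-1.1, -1.4, 6.2]
grip_width: 0.002
```

Emit:
move_arm:
  motion:
    - [[0, 0, 0], [0, 0.003, 0], 0]
    - [[0, 0, 0], [0, 0.006, 0], 0]
    - [[0, 0, 0], [0, 0.006, 0], 0]

```text
time_s: 4.75
tcp_pos: [610.7, -200.4, 51.0]
tcp_rot: [-1.576, -0.006, -0.014]
force: [-4.0, -0.3, 13.7]
grip_width: -0.003
```

The force rose from 6 to 14 N while z held at 51.0, which is the tab's home height. One more small press, then I retract.

Emit:
move_arm:
  motion:
    - [[0, 0, 0], [0, 0.004, 0], 0]
    - [[0, 0, 0], [0, 0.004, 0], 0]
    - [[0, 0, 0], [0, 0.004, 0], 0]
    - [[0, 0, 0], [0, -0.05, 0], 0]
    - [[0, 0, 0], [0, -0.15, 0], 0]
    - [[0, 0, 0], [0, -0.25, 0], 0]
    - [[0, 0, 0], [0, -0.25, 0], 0]

```text
time_s: 5.45
tcp_pos: [613.1, -200.2, 154.3]
tcp_rot: [-1.577, -0.014, -0.013]
force: [0.3, -0.1, 1.0]
grip_width: -0.004
```

```bash
python3 - <<'E'
from h import *
from plant import env
s=env.read_state(); print(s['tcp_pos'],s['tcp_rot'],s['force'])
im=env.capture('wrist')[:,:,::-1].copy()
c=env.get_calibration('wrist')
print(proj(c,lampw(LAMP,[(65,17,51),(65,-17,51),(65,17,64),(65,-17,64)])))
cv2.imwrite('pics/w2.png',im); plan(s,(520,-197.5,150),-0.0106)
E
```

```text
[ 613.09220901 -200.1838939   154.30205499] [-1.57697975 -0.01421936 -0.01305155] [ 0.26889102 -0.14862752  0.972874  ]
[[310.20857558 228.88202735]
 [260.10841367 228.94635282]
 [311.51596802 235.42469606]
 [258.84659921 235.48829431]]
shift units [-0.2329  0.0074  0.0037]
turn [ 0.0079 -0.0032  0.0181]
```

View pics/w2.png

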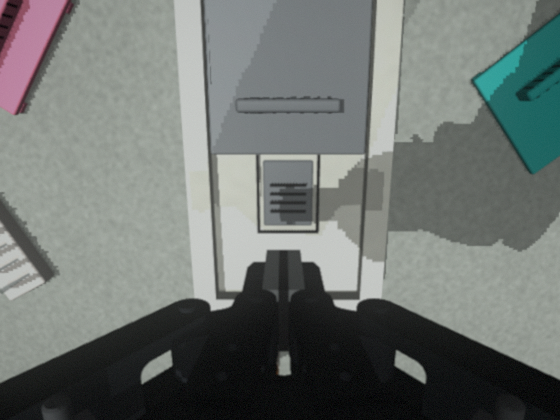

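The tab is flush in its frame (pad at 288,190) and the lid is still on its seat. Now I move behind the ridge.

Emit:
move_arm:
  motion:
    - [[0.008, 0, 0.018], [-0.1, 0, 0.004], 0]
    - [[0.008, 0, 0.018], [-0.2, 0, 0.004], 0]
    - [[0.008, 0, 0.018], [-0.231, 0.006, 0.005], 0]
    - [[0.008, 0, 0.018], [-0.231, 0.006, 0.005], 0]
    - [[0.008, 0, 0.018], [-0.231, 0.006, 0.005], 0]

```text
time_s: 6.0
tcp_pos: [516.6, -195.0, 142.2]
tcp_rot: [-1.564, 0.014, -0.013]
force: [-0.2, -0.0, -0.4]
grip_width: 0.001
```

```bash
python3 - <<'E'
from h import *
from plant import env
s=env.read_state(); print(s['tcp_pos'],s['tcp_rot'],s['force'])
im=env.capture('top')[:,:,::-1].copy()
cv2.imwrite('pics/t3.png',cv2.resize(im[120:260,270:410],None,fx=4,fy=4))
im=env.capture('side')[:,:,::-1].copy()
cv2.imwrite('pics/s3.png',cv2.resize(im[180:320,220:400],None,fx=4,fy=4))
plan(s,(521,-197.5,65),-0.0106)
E
```

```text
[ 516.5657872  -194.98981847  142.16802458] [-1.56441816  0.01373189 -0.0131962 ] [-0.20203491 -0.00923605 -0.40981111]
shift units [ 0.0138  0.1927 -0.0074]
turn [-0.0081 -0.0034 -0.0175]
```

View pics/s3.png

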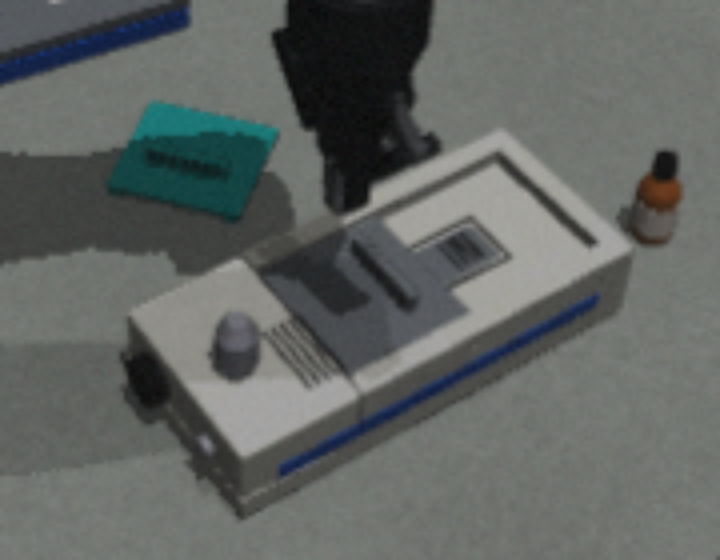

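The tab is flush and the fingers are above the lid between block and ridge. I level the tool and let it settle before going down.

Emit:
move_arm:
  motion:
    - [[-0.008, 0, -0.018], [0.012, 0.05, -0.007], 0]
    - [[-0.008, 0, -0.018], [0.012, 0.05, -0.007], 0]
    - [[-0.008, 0, -0.018], [0.012, 0.05, -0.007], 0]
    - [[-0.008, 0, -0.018], [0.012, 0.05, -0.007], 0]

```text
time_s: 6.5
tcp_pos: [521.4, -197.7, 123.1]
tcp_rot: [-1.571, -0.0, -0.013]
force: [-0.7, 0.1, 0.9]
grip_width: 0.002
```

```bash
python3 - <<'E'
from h import *
from plant import env
for i in range(2):
    s=env.read_state(); print(s['tcp_pos'],s['tcp_rot'],s['force']); plan(s,(521,-197.5,65),-0.0106)
    env.capture('side')
E
```

```text
[ 521.43329738 -197.73119396  123.06961708] [-1.57100668e+00 -4.68365504e-04 -1.26229205e-02] [-0.68104123  0.08185242  0.92552773]
shift units [-0.0012  0.1452  0.0006]
turn [ 0.0003 -0.0026  0.0006]
[ 521.51852588 -197.81631291  123.2752071 ] [-1.57122644e+00 -9.60065054e-04 -1.26618701e-02] [-0.29134353 -0.21198049 -0.12091355]
shift units [-0.0014  0.1457  0.0008]
turn [ 0.0005 -0.0026  0.0012]
```

Emit:
move_arm:
  motion:
    - [[0, -0.002, 0], [-0.001, 0.06, 0], 0]
    - [[0, -0.002, 0], [-0.001, 0.11, 0], 0]
    - [[0, -0.002, 0], [-0.001, 0.13, 0], 0]
    - [[0, -0.002, 0], [-0.001, 0.145, 0], 0]
    - [[0, -0.002, 0], [-0.001, 0.145, 0], 0]
    - [[0, -0.002, 0], [-0.001, 0.145, 0], 0]

```text
time_s: 7.2
tcp_pos: [521.1, -198.0, 65.4]
tcp_rot: [-1.571, -0.001, -0.011]
force: [0.3, 0.5, -0.9]
grip_width: 0.002
```

```bash
python3 - <<'E'
from h import *
from plant import env
s=env.read_state(); print(s['tcp_pos'],s['tcp_rot'],s['force'])
im=env.capture('side')[:,:,::-1].copy()
cv2.imwrite('pics/s4.png',cv2.resize(im[180:320,220:400],None,fx=4,fy=4))
cv2.imwrite('pics/w4.png',env.capture('wrist')[:,:,::-1])
# TCP x for lid at 60: lamp ridge face 71
print(lampw(LAMP,(71-11,0,65)), lampw(LAMP,(-20-11,0,65)))
E
```

```text
[ 521.06695382 -197.97437975   65.42308991] [-1.57147410e+00 -1.39543432e-03 -1.13408592e-02] [ 0.33960211  0.49989962 -0.90319226]
[[ 623.65662923 -198.43598809   65.        ]] [[ 532.66174156 -197.47140615   65.        ]]
```

View pics/s4.png

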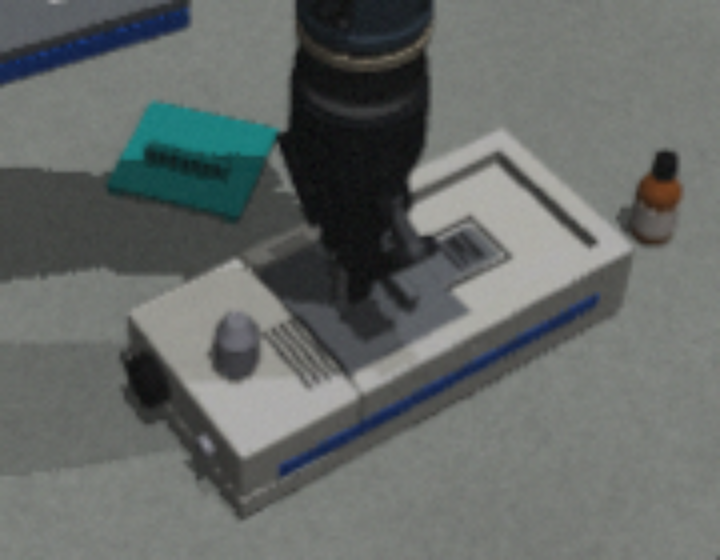

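View pics/w4.png

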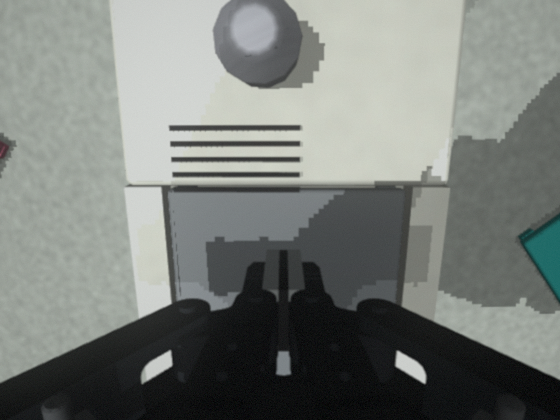

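The fingers stand on the block side of the ridge, above the lid and clear of it, roughly centred. I push slowly along tool x.

Emit:
move_arm:
  motion:
    - [[0, 0, 0], [0.01, 0, 0], 0]
    - [[0, 0, 0], [0.018, 0, 0], 0]
    - [[0, 0, 0], [0.024, 0, 0], 0]
    - [[0, 0, 0], [0.03, 0, 0], 0]
    - [[0, 0, 0], [0.036, 0, 0], 0]
    - [[0, 0, 0], [0.042, 0, 0], 0]
    - [[0, 0, 0], [0.05, 0, 0], 0]
    - [[0, 0, 0], [0.058, 0, 0], 0]
    - [[0, 0, 0], [0.066, 0, 0], 0]
    - [[0, 0, 0], [0.074, 0, 0], 0]
    - [[0, 0, 0], [0.082, 0, 0], 0]
    - [[0, 0, 0], [0.09, 0, 0], 0]
    - [[0, 0, 0], [0.098, 0, 0], 0]
    - [[0, 0, 0], [0.106, 0, 0], 0]
    - [[0, 0, 0], [0.114, 0, 0], 0]
    - [[0, 0, 0], [0.122, 0, 0], 0]
    - [[0, 0, 0], [0.13, 0, 0], 0]

```text
time_s: 9.0
tcp_pos: [572.7, -198.2, 64.4]
tcp_rot: [-1.571, 0.0, -0.011]
force: [-1.3, -0.2, 0.4]
grip_width: -0.001
```

```bash
python3 - <<'E'
from h import *
from plant import env
s=env.read_state(); print(s['tcp_pos'],s['tcp_rot'],s['force'])
im=env.capture('side')[:,:,::-1].copy()
cv2.imwrite('pics/s5.png',cv2.resize(im[180:320,220:400],None,fx=4,fy=4))
E
```

```text
[ 572.72132864 -198.22994192   64.36794914] [-1.57076158e+00  1.28069532e-05 -1.13250991e-02] [-1.33251254 -0.22008807  0.38541948]
```

View pics/s5.png

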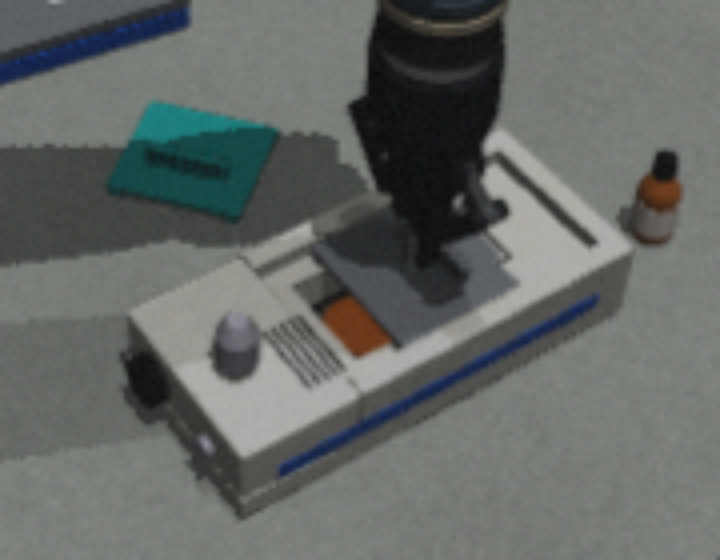

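The lid slides flat, the orange well is opening and the force is low. I continue.

Emit:
move_arm:
  motion:
    - [[0, 0, 0], [0.008, 0, 0], 0]
    - [[0, 0, 0], [0.016, 0, 0], 0]
    - [[0, 0, 0], [0.024, 0, 0], 0]
    - [[0, 0, 0], [0.032, 0, 0], 0]
    - [[0, 0, 0], [0.04, 0, 0], 0]
    - [[0, 0, 0], [0.048, 0, 0], 0]
    - [[0, 0, 0], [0.056, 0, 0], 0]
    - [[0, 0, 0], [0.064, 0, 0], 0]
    - [[0, 0, 0], [0.072, 0, 0], 0]
    - [[0, 0, 0], [0.08, 0, 0], 0]
    - [[0, 0, 0], [0.088, 0, 0], 0]
    - [[0, 0, 0], [0.096, 0, 0], 0]
    - [[0, 0, 0], [0.104, 0, 0], 0]
    - [[0, 0, 0], [0.112, 0, 0], 0]
    - [[0, 0, 0], [0.12, 0, 0], 0]
    - [[0, 0, 0], [0.126, 0, 0], 0]
    - [[0, 0, 0], [0.13, 0, 0], 0]
    - [[0, 0, 0], [0.13, 0, 0], 0]
    - [[0, 0, 0], [0.13, 0, 0], 0]

```text
time_s: 10.95
tcp_pos: [624.8, -198.9, 64.6]
tcp_rot: [-1.571, -0.001, -0.011]
force: [-0.4, -0.5, 0.3]
grip_width: -0.001
```

```bash
python3 - <<'E'
from h import *
from plant import env
s=env.read_state(); print(s['tcp_pos'],s['tcp_rot'],s['force'])
im=env.capture('side')[:,:,::-1].copy()
cv2.imwrite('pics/s6.png',cv2.resize(im[180:320,220:400],None,fx=4,fy=4))
cv2.imwrite('pics/w6.png',env.capture('wrist')[:,:,::-1])
E
```

```text
[ 624.75815137 -198.85068893   64.56045761] [-1.57085923e+00 -6.95538220e-04 -1.13143804e-02] [-0.42494395 -0.53432969  0.30689239]
```

View pics/s6.png

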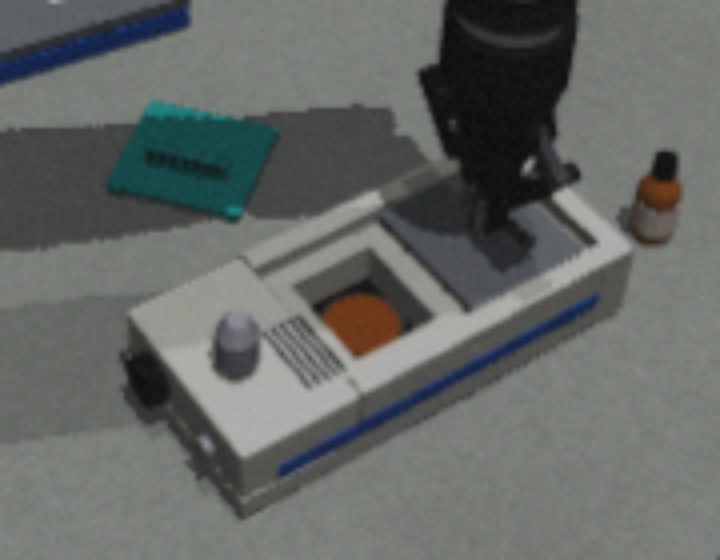

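View pics/w6.png

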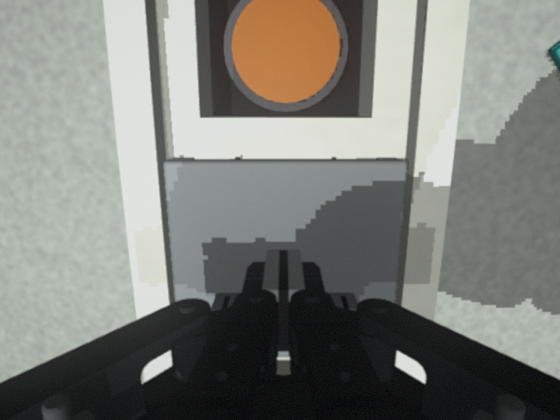

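The well is fully uncovered, with the lid edge about 15 mm beyond it, so the lid is at roughly x = +60. I back off, then lift away.

Emit:
move_arm:
  motion:
    - [[0, 0, 0], [-0.015, 0, 0], 0]
    - [[0, 0, 0], [-0.025, 0, 0], 0]
    - [[0, 0, 0], [-0.025, 0, 0], 0]
    - [[0, 0, 0], [-0.025, -0.05, 0], 0]
    - [[0, 0, 0], [-0.025, -0.15, 0], 0]
    - [[0, 0, 0], [-0.1, -0.25, 0], 0]
    - [[0, 0, 0], [-0.2, -0.35, 0], 0]
    - [[0, 0, 0], [-0.3, -0.35, 0], 0]
    - [[0, 0, 0], [-0.3, -0.35, 0], 0]
    - [[0, 0, 0], [-0.3, -0.35, 0], 0]
    - [[0, 0, 0], [-0.3, -0.35, 0], 0]

```text
time_s: 12.15
tcp_pos: [505.0, -197.6, 204.2]
tcp_rot: [-1.571, -0.001, -0.011]
force: [-0.2, -0.2, -0.4]
grip_width: 0.004
```

```bash
python3 - <<'E'
from h import *
from plant import env
s=env.read_state(); print(s['time_s'],s['tcp_pos'],s['force'])
cs=env.get_calibration('side')
a=env.capture('side')[:,:,::-1].copy()[180:320,220:400]
im=cv2.resize(a,None,fx=4,fy=4)
for x in (44,60,75):
  for P in [(x-45,-48.5,60),(x-45,48.5,60),(x+45,-48.5,60),(x+45,48.5,60)]:
    u=(proj(cs,lampw(LAMP,P))[0]-[220,180]+.5)*4-.5; cv2.circle(im,tuple(int(v) for v in u),3,{44:(0,0,255),60:(0,255,0),75:(255,0,0)}[x],1)
cv2.imwrite('pics/s7.png',im)
cv2.imwrite('pics/w7.png',env.capture('wrist')[:,:,::-1])
E
```

```text
12.15 [ 505.02435672 -197.60182261  204.2478669 ] [-0.21320795 -0.19669623 -0.40636216]
```

View pics/s7.png

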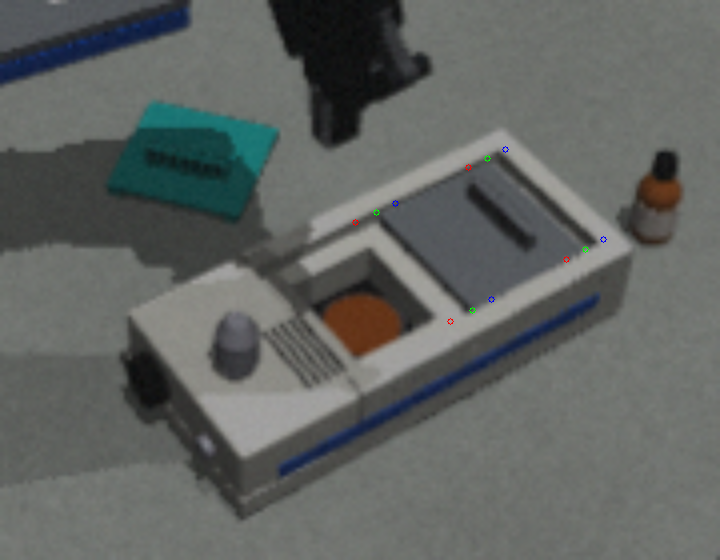

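View pics/w7.png

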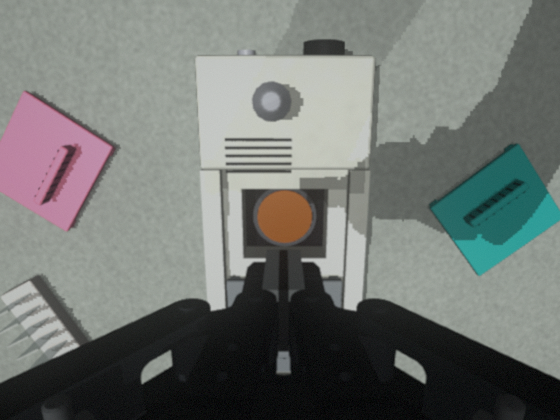

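The lid's corners match the prediction for x ≈ 60–62 mm. It lies flat, the well is open, the objective and bottle stand as before, and the arm is clear. I hand in.

```bash
python3 - <<'E'
from plant import env
print(env.close_job())
E
```

```text
the job is handed in; nothing more can be done
None
```

The tab is pressed home and the lid has been pushed clear of the filter well; I handed the job in at about 12 s of the 38 s limit. The hand-in reports no verdict.

- **Tab:** I pressed it with the shut fingers until the tip stopped at z = 51.0 mm, the home height. The force rose from 6 to 14 N there. Later pictures, before the lid covered it, showed the tab flush in the deck; at the end it is under the lid and can no longer be seen.
- **Lid:** I pushed it by its ridge about 90 mm along the deck. In the last side picture its corners match a position of about 60–62 mm (44–75 mm needed). It lies flat between the rims and the orange well is fully open.
- **Bystanders and arm:** The objective and the oil bottle stand as before. I did not recheck the other bystanders, but the arm was never near them. It ended about 200 mm above the bench, reading under 1 N.

My position estimates for the lamp unit differed by up to 2 mm between the top, side and wrist cameras, which did not matter for this job. No check failed.

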